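# Clip a spot plate down for its reading and free it again

## Task

On the sample bench of the chemical store, one of the two plate readers has a white spot plate lying in it. Swing that reader's spring clip around its pivot screw until its tip sits well on the edge of the plate, keep it there for two seconds while the plate is read, then swing the clip clear again, with a good thumb's width between it and the plate, and let go. The plate stays lying in its recess, and the empty reader's clip is left alone.

Things in the scene. Friction and masses are not known exactly. Their poses are not given: they have to be found in the camera images.
- clip_post (a point): Grip point on the loaded reader's clip: an upright steel post, 14 mm diameter, 38 mm tall, at the free end of a flat steel leaf, 75 mm from the pivot axis. The point is on the post's axis, 14 mm below its top, 24 mm above the leaf. The foot is straight below. The leaf springs: pushed sideways (under 4 N), the foot rides up onto the plate by itself. The clip stays where it is left.
- clip_pivot (a point): Vertical axis of the loaded reader's clip screw, 30 mm above the table. Axes: the reader's, z up. The fixed grey reader is 130 (x) by 150 (y) mm, its deck 30 mm high; the plate's centre lies at (-45, -70) mm from here. The clip starts pointing about along -x and swings anticlockwise from above onto the plate, to a stop 1.1 rad from -x; the stop the other way is 0.4 rad past -x.
- plate: White ceramic spot plate with five rings, 90 (x) by 55 (y) by 6 mm, loose in the loaded reader's recess (1.5 mm play), top 32 mm above the table. Origin: centre of its underside; axes as the reader's. Its +y edge (y = 27.5 mm) faces the clip's screw: the clip's foot comes on over this edge, and is off the plate when the post is at larger y.
- spare_clip_post (a point): The same grip point on the identical clip of the other, empty reader. A bystander: leave it.

How it is judged:
By the outcome, as a careful person would: the job done as asked, in the order asked, and still so for the second after the job is handed in, with the robot touching nothing.
It also fails if it takes over 45 s, if anything falls off the work surface, if the arm or the gripper's body presses on something with over 40 N, if the wrist force passes 120 N, or if a joint passes its speed limit or range.

## Robot

A 6-joint arm with a two-finger parallel gripper is mounted at the origin on the work surface. World frame = base frame: x ahead of the robot, y to its left, z up, the work surface at z = 0. Lengths are in m, angles in rad, forces in N, time in s.
With the tool pointing down it reaches from about 0.35 to 0.775 m from the base axis. Payload 7.3 kg.
Tool frame: the origin (TCP) lies at the very end of the fingers, on their centre line; the grasp point (between the pads) lies 19 mm behind it (robot.pinch_z is the distance from the TCP to the grasp point, in m); z points along the fingers, y is the line along which they close (so a half turn about z gives the same grasp; the last joint's range is limited). The gripper opens to 92 mm and grips with 3 to 60 N. Pads are 19 mm wide; open, the fingers measure 130 mm over their backs; the gripper's body (75 mm by 190 mm) begins 47 mm behind the grasp point.
Start: joints at [-1.393, 0.342, 1.524, -0, 1.275, -0.146], TCP at [0.167, -0.498, 0.227] pointing down, gripper open.
Joint ranges: [-2.53, 2.53], [-0.77, 2.02], [0.04, 2.7], [-1, 4.14], [0.28, 2.66], [-3.11, 3.11]. Speed limits (rad/s): [2.57, 2.57, 3.14, 3.14, 3.14, 3.14].

## Interface

Orientations are given as [roll, pitch, yaw] about the fixed x, y, z axes, in that order (R = Rz(yaw) Ry(pitch) Rx(roll)).
In Python, from cell import robot gives the robot as it stands.
- The arm moves only by the tool move_arm, never from a script. Its argument "motion" is a list of rows, each a list of 6 numbers: the shift along the tool's x, y, z in units of 0.1 m (1.0 is 0.1 m), then the turn, a rotation vector about the tool's x, y, z in units of pi rad (1.0 is pi rad). In form: [[dx, dy, dz, rx, ry, rz], ...]. A call has 1 to 12 rows; each row is the pose to reach, as a shift and turn from the pose commanded when the call began, along the tool's axes at that moment, turning the shorter way round; what a row does not reach only later rows make up. A row lasts 1/8 s, in which the tool goes at most 62.5 mm and 10.7 degrees, less where a joint would pass 70% of its speed; a pose out of reach is approached as far as the arm can. A call with a number of a shift or a turn outside -1 to 1 is refused whole. A call with a gripper value outside its range is refused whole. "fingers" is the opening, from -1 (shut) to 1 (fully open), set as the call begins (left out, the last holds). The fingers move at their own pace and stop on an object; "newtons" is the grip in N (left out, the last holds). Time passes only in rows, so rows that repeat a pose let the fingers close. It gives the time, the measured TCP pose, the force, the opening and the grip force at its end, in the units of the state.
- robot.observe(): the state, without advancing time (a new reading comes with each control period).
- robot.read_camera(name): name is "scene" or "top" or "wrist"; returns a dict with "image" (384x512x3 uint8, red, green, blue), "range_z" (384x512 float32, m along the optical axis (not along the pixel's ray), 0 where there is no reading), "vfov" (degrees; the focal length in pixels is half the picture's height over the tangent of half this angle, whatever the lens; pixels are square), "cx", "cy" (the principal point, pixels), "extrinsics" (4x4, takes a point from camera to world coordinates); the wrist camera has in their place "hand_eye" (4x4, takes a point from camera to tool coordinates, whose origin is the TCP and whose axes are the flange's). Camera axes: x right, y up, looking along -z (the intrinsics and any distortion apply to the point x, -y, -z); pixel columns grow to the right and rows downward; lengths in m; the calibration is good to about 2 mm. A picture is of the moment at which its call begins: read the wrist's pose just before it.
- robot.hand_in(): hands the job in; it is judged then, once.
The state is a dict: "time": time; "qpos": joint angles; "qvel": joint speeds; "joint_efforts": joint torques, N m; "tool_pos": TCP position; "tool_rot": TCP orientation; "contact_force": force on the tool from outside, world axes, zero at the start; "torque": the same for the moment, N m; "opening": finger opening in m; "grip_force": force on a finger pad.
Only numpy, scipy, OpenCV 4.12 (cv2) and the standard library are available. Lean on these libraries where they do the work, as an engineer would, in place of code of your own. Each camera call takes 0.05 s, during which the arm holds its last target. There are 200 camera calls.

## Working session

There is one attempt and no reset: what is moved stays moved. The work goes in short steps, Python scripts to look and compute and a tool call to move; the robot and the scene stay as the last step left them, time stands still between calls to the robot, and variables do not carry over. Pictures are saved under pics/ and viewed, at most 10 in all, crops included, and the job is handed in when it is done.

Besides the shell and the picture viewer there is one more tool, called after "Request:" as name([rows], argument=value, ...), one row to a line, values as JSON. move_arm: Moves the arm, as the interface text tells. Shifts and turns lie within -1 to 1; 1 stands for 0.1 m of shift or pi rad of turn. Its arguments: {"type":"object","properties":{"motion":{"type":"array"},"fingers":{"type":"number"},"newtons":{"type":"number"}},"required":["motion"]}

```bash
mkdir -p pics; ls
python3 - <<'E'
from cell import robot
import cv2,numpy as np
print(robot.observe())
for n in("scene","top"):
    c=robot.read_camera(n); cv2.imwrite(f"pics/{n}0.png",c["image"][:,:,::-1]); np.savez(f"{n}0.npz",**c)
    print(n,{k:v for k,v in c.items() if k not in("image","range_z")})
E
```

```text
pics
{'time': 0.0, 'qpos': array([-1.39300149e+00,  3.42722807e-01,  1.52502515e+00, -3.18960307e-05,
        1.27540046e+00, -1.46016193e-01]), 'qvel': array([-0.00113754,  0.00106126, -0.00086182,  0.00066368,  0.00039468,
       -0.00044357]), 'joint_efforts': array([-1.39203876e-03, -4.31246138e+01, -2.44225931e+01,  7.15543795e-02,
        5.57404803e-02, -1.14083439e-04]), 'tool_pos': array([ 0.16697531, -0.49730312,  0.22604208]), 'tool_rot': array([-3.14004901e+00, -1.96184661e-04,  3.23820184e-01]), 'contact_force': array([ 0.14669811, -0.21462416, -0.63974419]), 'torque': array([ 0.0116631 ,  0.00591848, -0.00847736]), 'grip_force': 0.0, 'opening': 0.0920115536796419}
scene {'vfov': 48.92097888744032, 'cx': 257.27463468835884, 'cy': 191.5389234683691, 'extrinsics': array([[-0.74468299, -0.48338262,  0.46020483,  0.88166386],
       [ 0.66738723, -0.53265883,  0.52045063,  0.39866702],
       [-0.00644462,  0.69470556,  0.71926536,  0.61775302],
       [ 0.        ,  0.        ,  0.        ,  1.        ]])}
top {'vfov': 43.90570324043735, 'cx': 257.69989894506983, 'cy': 193.47599736617664, 'extrinsics': array([[ 0.00978701,  0.98514394, -0.17145155,  0.40139377],
       [-0.99971488,  0.00590523, -0.02313609, -0.00476003],
       [-0.02177992,  0.1716291 ,  0.98492085,  0.92234191],
       [ 0.        ,  0.        ,  0.        ,  1.        ]])}
```

View pics/top0.png

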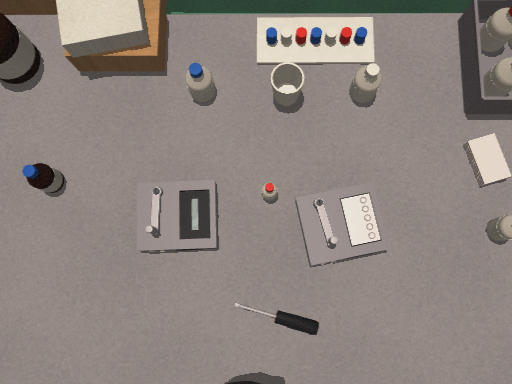

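View pics/scene0.png

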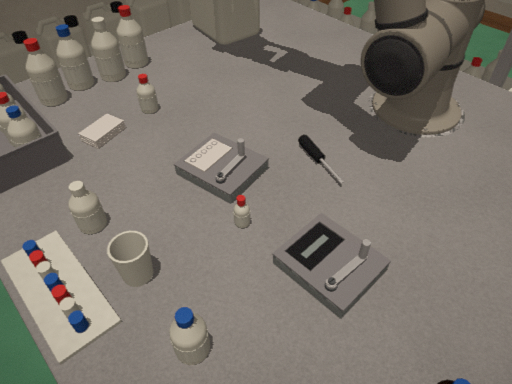

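The top view shows the loaded reader at the right: pivot near (319,203), post near (333,241), plate centre near (361,220). The empty reader is at the left. Next I measure these.

```bash
cat > h.py <<'E'
import numpy as np,cv2
def ray(c,u,v,T=None):
    T=c["extrinsics"] if T is None else T
    f=c["image"].shape[0]/2/np.tan(np.radians(float(c["vfov"]))/2)
    d=np.array([(u-c["cx"])/f,-(v-c["cy"])/f,-1.]); return T[:3,3],T[:3,:3]@d
def onz(c,u,v,z,T=None):
    o,d=ray(c,u,v,T); return o+d*(z-o[2])/d[2]
def cloud(c,T=None):
    v,u=np.mgrid[:384,:512]; T=c["extrinsics"] if T is None else T
    f=192/np.tan(np.radians(float(c["vfov"]))/2); r=c["range_z"]
    P=np.stack([(u-c["cx"])/f*r,-(v-c["cy"])/f*r,-r],-1)
    return P@T[:3,:3].T+T[:3,3]
E
python3 - <<'E'
from h import *
c=dict(np.load("top0.npz")); P=cloud(c); im=c["image"].astype(int)
roi=np.zeros((384,512),bool); roi[180:268,292:390]=1
# post top by height
m=roi&(P[...,2]>0.058); print("post px",m.sum(),np.argwhere(m)[:,::-1].mean(0),P[m].mean(0),P[m].max(0))
print("deck z",np.median(P[roi&(P[...,2]>.02)][:,2]))
w=(roi&(im.min(-1)>170)).astype(np.uint8)
cs,_=cv2.findContours(w,cv2.RETR_EXTERNAL,cv2.CHAIN_APPROX_NONE)
k=max(cs,key=cv2.contourArea); box=cv2.boxPoints(cv2.minAreaRect(k))
B=np.array([onz(c,*p,.032) for p in box]); print("plate",B.mean(0),B,np.linalg.norm(B-np.roll(B,1,0),axis=1))
m2=(roi&(P[...,2]>.022)).astype(np.uint8)
cs,_=cv2.findContours(m2,cv2.RETR_EXTERNAL,cv2.CHAIN_APPROX_NONE)
k=max(cs,key=cv2.contourArea); box=cv2.boxPoints(cv2.minAreaRect(k))
B=np.array([onz(c,*p,.030) for p in box]); print("reader",B.mean(0),B,np.linalg.norm(B-np.roll(B,1,0),axis=1))
print("pivot guess",onz(c,319,203,.035))
cv2.imwrite("pics/crop1.png",cv2.resize(c["image"][180:270,290:395,::-1],None,fx=6,fy=6,interpolation=cv2.INTER_CUBIC))
E
```

```text
post px 90 [333.81111111 237.54444444] [ 0.44449992 -0.08059458  0.35848379] [ 0.47295945 -0.00476003  0.92234191]
deck z 0.029974482504623423
plate [ 0.50949898 -0.17602356  0.032     ] [[ 0.54663961 -0.14041035  0.032     ]
 [ 0.55978743 -0.19319675  0.032     ]
 [ 0.4721963  -0.21119468  0.032     ]
 [ 0.4593726  -0.15929247  0.032     ]] [0.08928642 0.05439916 0.08942109 0.05346294]
reader [ 0.5017719  -0.14189545  0.03      ] [[ 0.54929151 -0.05332913  0.03      ]
 [ 0.58261088 -0.20651739  0.03      ]
 [ 0.45368653 -0.22857863  0.03      ]
 [ 0.42149867 -0.07915664  0.03      ]] [0.13037665 0.15676998 0.13079827 0.15284956]
pivot guess [ 0.53838125 -0.09932976  0.035     ]
```

View pics/crop1.png

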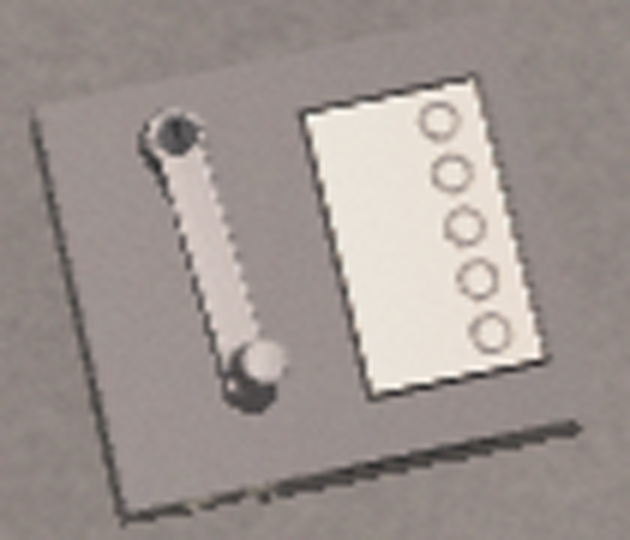

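```bash
cat >> h.py <<'E'
from scipy.spatial.transform import Rotation as R
yaw=.206; piv=np.array([.5390,-.0985])
def post(th,z=0.):  # post position for swing angle th
    a=np.pi+yaw+th; return np.array([piv[0]+.075*np.cos(a),piv[1]+.075*np.sin(a),z])
def delta(s,pos,tyaw):
    R0=R.from_euler("xyz",s["tool_rot"]); R1=R.from_euler("xyz",[np.pi,0,tyaw])
    return np.round(np.r_[R0.inv().apply(pos-s["tool_pos"])/.1,(R0.inv()*R1).as_rotvec()/np.pi],3)
E
python3 - <<'E'
from h import *
from cell import robot
c=dict(np.load("top0.npz")); P=cloud(c); ok=(c["range_z"]>0)
roi=np.zeros((384,512),bool); roi[180:268,292:390]=1
for (u,v) in((334,240),(326,222),(320,202)): print(u,v,P[v,u])
m=roi&ok&(P[...,2]>.06)&(P[...,2]<.1); print(m.sum(),P[m].mean(0),P[m].max(0))
p=onz(c,334.2,240,.073); d=p[:2]-piv; print("post",p,np.hypot(*d),"theta",np.arctan2(d[1],d[0])%(2*np.pi)-np.pi-yaw)
s=robot.observe(); print(delta(s,np.array([p[0],p[1],.14]),yaw))
E
```

```text
334 240 [ 0.46580247 -0.12013436  0.07936512]
326 222 [ 0.5019348  -0.11121441  0.04082797]
320 202 [ 0.53836666 -0.09988876  0.04732036]
58 [ 0.4660719  -0.1185482   0.07715075] [ 0.47295945 -0.11240259  0.08302762]
post [ 0.46629169 -0.12135914  0.073     ] 0.07621705149472498 theta 0.0986104109853074
[ 4.033 -2.612  0.866 -0.    -0.     0.037]
```

Request:
move_arm([
  [0.5, -0.33, 0, 0, 0, 0],
  [1, -0.65, 0, 0, 0, 0.02],
  [1, -0.65, 0, 0, 0, 0.037],
], fingers=0.0)

```text
time: 0.48
tool_pos: [0.243, -0.4011, 0.2266]
tool_rot: [-3.14, -0.001, 0.21]
contact_force: [-0.3, -0.5, 0.2]
opening: 0.0662
grip_force: 0.0
```

Request:
move_arm([
  [0.5, -0.33, 0, 0, 0, 0],
  [1, -0.65, 0, 0, 0, 0],
  [1, -0.65, 0, 0, 0, 0],
])

```text
time: 0.85
tool_pos: [0.3276, -0.3173, 0.2266]
tool_rot: [-3.141, -0.0, 0.213]
contact_force: [0.4, 0.4, -0.0]
opening: 0.0458
grip_force: 0.0
```

Request:
move_arm([
  [0.5, -0.33, 0.1, 0, 0, 0],
  [1, -0.65, 0.2, 0, 0, 0],
  [1, -0.65, 0.2, 0, 0, 0],
])

```text
time: 1.23
tool_pos: [0.4112, -0.2337, 0.2057]
tool_rot: [-3.14, 0.001, 0.212]
contact_force: [-0.7, -0.6, 0.7]
opening: 0.0458
grip_force: 0.0
```

Run:
```python
from h import *
from cell import robot
s=robot.observe(); print(delta(s,np.array([.462,-.12,.16]),.3))
c=robot.read_camera("wrist"); np.savez("w0.npz",**c)
cv2.imwrite("pics/w0.png",c["image"][:,:,::-1]); print(c["hand_eye"])
```

```text
[ 7.360e-01 -1.004e+00  4.580e-01 -1.000e-03  0.000e+00 -2.800e-02]
[[-7.40984066e-04  9.61732714e-01  2.73988391e-01  7.51841451e-02]
 [ 9.99999551e-01  5.50716596e-04  7.71352267e-04  8.70285541e-05]
 [ 5.90944755e-04  2.73988840e-01 -9.61732690e-01 -1.57131314e-01]
 [ 0.00000000e+00  0.00000000e+00  0.00000000e+00  1.00000000e+00]]
```

View pics/w0.png

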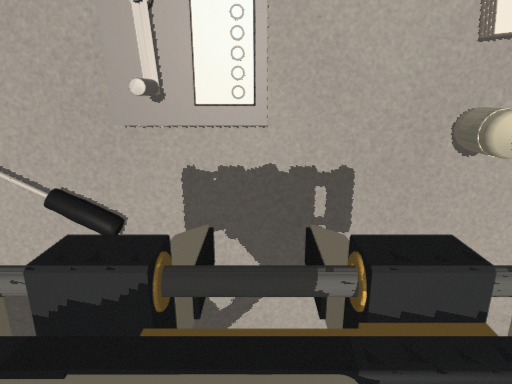

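The wrist view shows the post's top near (137,87) and the plate's near corner at (192,105). I cast the post's ray now and check it against the top view.

Run:
```python
from h import *
from cell import robot
c=dict(np.load("w0.npz")); s=robot.observe()
T=np.eye(4); T[:3,:3]=R.from_euler("xyz",s["tool_rot"]).as_matrix(); T[:3,3]=s["tool_pos"]; T=T@c["hand_eye"]
P=cloud(c,T); ok=c["range_z"]>0
m=ok&(P[...,2]>.068)&(P[...,2]<.09); m[130:]=0; m[:,200:]=0
uv=np.argwhere(m)[:,::-1]; print(m.sum(),uv.min(0),uv.max(0),np.median(P[m],0),P[m].min(0),P[m].max(0))
p=onz(c,137,86.5,.079,T); d=p[:2]-piv; print(p,np.hypot(*d),np.arctan2(d[1],d[0])%(2*np.pi)-np.pi-yaw)
print("plate corner",onz(c,193,105,.032,T), "right",onz(c,255,105,.032,T))
print(delta(s,np.array([p[0],p[1],.12]),.3))
```

```text
307 [129  78] [150  95] [ 0.46815554 -0.12476151  0.07881604] [ 0.46131463 -0.1301494   0.06801704] [ 0.47481712 -0.11646458  0.08110289]
[ 0.46777292 -0.1230098   0.079     ] 0.07532614444734466 0.12541612690544165
plate corner [ 0.4594066  -0.16057494  0.032     ] right [ 0.47159232 -0.21777901  0.032     ]
[ 0.798 -0.977  0.861 -0.     0.    -0.028]
```

Request:
move_arm([
  [0.4, -0.49, 0.3, 0, 0, -0.015],
  [0.8, -0.975, 0.7, 0, 0, -0.03],
  [0.8, -0.975, 0.8, 0, 0, -0.03],
  [0.8, -0.975, 0.8, 0, 0, -0.03],
])

```text
time: 1.78
tool_pos: [0.4672, -0.1245, 0.1256]
tool_rot: [-3.14, 0.003, 0.302]
contact_force: [1.0, -0.8, 0.9]
opening: 0.0458
grip_force: 0.0
```

Run:
```python
from h import *
from cell import robot
s=robot.observe(); c=robot.read_camera("wrist")
T=np.eye(4); T[:3,:3]=R.from_euler("xyz",s["tool_rot"]).as_matrix(); T[:3,3]=s["tool_pos"]; T=T@c["hand_eye"]
P=cloud(c,T); ok=c["range_z"]>0
m=ok&(abs(P[...,2]-.079)<.004)&(np.hypot(P[...,0]-.4675,P[...,1]+.1225)<.02)
uv=np.argwhere(m)[:,::-1]; print(m.sum(),uv.min(0) if m.any() else 0,P[m].mean(0),P[m].min(0),P[m].max(0))
cv2.imwrite("pics/w1.png",c["image"][:,:,::-1]); print(s["tool_pos"],s["tool_rot"],delta(s,np.array([.4675,-.1225,.046]),.315))
```

```text
364 [245 200] [ 0.4694713  -0.12090163  0.07856749] [ 0.46196134 -0.12772465  0.07501339] [ 0.4759512  -0.11428208  0.08074206]
[ 0.46720542 -0.12448455  0.12560371] [-3.13994639e+00  2.76362594e-03  3.02028549e-01] [ 0.011 -0.017  0.796 -0.001  0.001 -0.004]
```

View pics/w1.png

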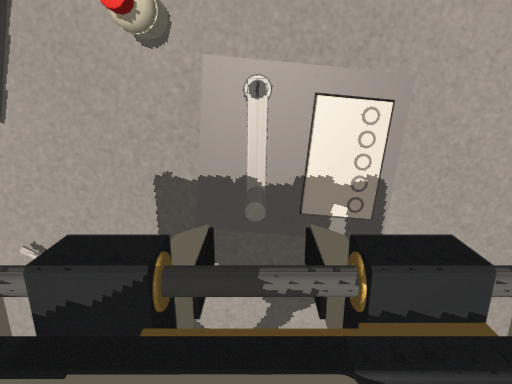

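The post at (256,212) sits between the fingers, with the leaf along the tool's x and the pivot at (258,88). Descend and grip.

Request:
move_arm([
  [0.03, -0.025, 0.2, 0, 0, 0],
  [0.03, -0.025, 0.4, 0, 0, 0],
  [0.03, -0.025, 0.6, 0, 0, 0],
  [0.03, -0.025, 0.79, 0, 0, 0],
  [0.03, -0.025, 0.79, 0, 0, 0],
  [0.03, -0.025, 0.79, 0, 0, 0],
])

```text
time: 2.58
tool_pos: [0.471, -0.1221, 0.049]
tool_rot: [3.14, -0.002, 0.3]
contact_force: [1.3, 0.9, 0.7]
opening: 0.0459
grip_force: 0.0
```

Request:
move_arm([
  [0, 0, 0, 0, 0, 0],
  [0, 0, 0, 0, 0, 0],
  [0, 0, 0, 0, 0, 0],
  [0, 0, 0, 0, 0, 0],
  [0, 0, 0, 0, 0, 0],
  [0, 0, 0, 0, 0, 0],
], fingers=-1, newtons=10)

```text
time: 3.32
tool_pos: [0.4704, -0.1206, 0.0477]
tool_rot: [-3.142, 0.0, 0.302]
contact_force: [0.2, 0.0, 0.5]
opening: 0.0131
grip_force: 10.0
```

Run:
```python
from h import *
from cell import robot
s=robot.observe(); c=robot.read_camera("wrist")
T=np.eye(4); T[:3,:3]=R.from_euler("xyz",s["tool_rot"]).as_matrix(); T[:3,3]=s["tool_pos"]; T=T@c["hand_eye"]
g=c["image"]; cv2.imwrite("pics/w2.png",g[:,:,::-1]); np.savez("w2.npz",T=T,**c)
print(s["tool_pos"],s["tool_rot"],s["opening"],s["grip_force"],s["contact_force"])
d=s["tool_pos"][:2]-piv; print(np.hypot(*d),np.arctan2(d[1],d[0])%(2*np.pi)-np.pi-yaw)
```

```text
[ 0.47040569 -0.12063348  0.04769854] [-3.14158562e+00  5.50400237e-05  3.01871175e-01] 0.01308153649806872 10.000008791685104 [0.18384087 0.01861699 0.48760536]
0.0720768385961946 0.10612509541351131
```

View pics/w2.png

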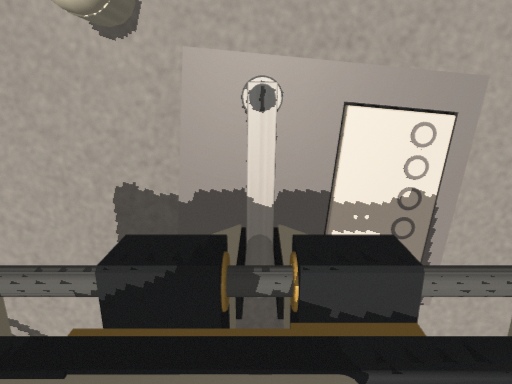

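Gripped. The pivot shows at (262,96) and the plate's near top corner at (345,104). I refine the pivot and compute the arc moves.

Run:
```python
from h import *
from cell import robot
d=np.load("w2.npz"); c={k:d[k] for k in d}; T=c["T"]
print("pivot",onz(c,262,96,.045,T)); A=onz(c,346,104,.032,T);B=onz(c,453,114,.032,T); print("plate +x edge",A,B,np.hypot(*(A-B)[:2]),np.arctan2(*(A-B)[:2]*[-1,1])) 
s=robot.observe(); t0=s["tool_rot"][2]; p0=s["tool_pos"]
# swing tool about pivot from its present place by a
for a in np.arange(.1,.81,.1):
    q=p0.copy(); q[:2]=piv+R.from_euler("z",a).as_matrix()[:2,:2]@(p0[:2]-piv); print(round(a,2),delta(s,q,t0+a))
```

```text
pivot [ 0.54112189 -0.1000122   0.045     ]
plate +x edge [ 0.54966147 -0.14071741  0.032     ] [ 0.56089324 -0.19309015  0.032     ] 0.05356357802330347 0.21125836875322074
0.1 [ 0.004  0.072  0.     0.     0.    -0.032]
0.2 [ 0.016  0.143 -0.    -0.     0.    -0.064]
0.3 [ 0.034  0.213 -0.    -0.     0.    -0.095]
0.4 [ 0.06   0.28  -0.    -0.     0.    -0.127]
0.5 [ 0.092  0.345 -0.    -0.     0.    -0.159]
0.6 [ 0.13   0.406 -0.    -0.     0.    -0.191]
0.7 [ 0.174  0.463 -0.    -0.     0.    -0.223]
0.8 [ 0.224  0.515 -0.    -0.     0.    -0.255]
```

Request:
move_arm([
  [0.001, 0.036, 0, 0, 0, -0.016],
  [0.004, 0.073, 0, 0, 0, -0.032],
  [0.009, 0.109, 0, 0, 0, -0.048],
  [0.015, 0.145, 0, 0, 0, -0.064],
  [0.023, 0.181, 0, 0, 0, -0.08],
  [0.034, 0.216, 0, 0, 0, -0.095],
  [0.046, 0.25, 0, 0, 0, -0.111],
  [0.06, 0.284, 0, 0, 0, -0.127],
  [0.06, 0.284, 0, 0, 0, -0.127],
])

```text
time: 4.5
tool_pos: [0.4842, -0.1463, 0.0476]
tool_rot: [-3.141, 0.001, 0.7]
contact_force: [-2.7, -1.7, 1.4]
opening: 0.0137
grip_force: 10.0
```

Request:
move_arm([
  [0.001, 0.029, 0, 0, 0, -0.013],
  [0.002, 0.058, 0, 0, 0, -0.025],
  [0.005, 0.087, 0, 0, 0, -0.038],
  [0.009, 0.116, 0, 0, 0, -0.051],
  [0.014, 0.145, 0, 0, 0, -0.064],
  [0.021, 0.173, 0, 0, 0, -0.076],
  [0.028, 0.202, 0, 0, 0, -0.089],
  [0.037, 0.23, 0, 0, 0, -0.102],
  [0.037, 0.23, 0, 0, 0, -0.102],
  [0.037, 0.23, 0, 0, 0, -0.102],
])

```text
time: 5.75
tool_pos: [0.502, -0.1608, 0.0475]
tool_rot: [-3.141, -0.0, 1.02]
contact_force: [-1.1, 3.2, -0.1]
opening: 0.0137
grip_force: 10.0
```

Run:
```python
from h import *
from cell import robot
s=robot.observe()
print(s["tool_pos"],s["tool_rot"],s["opening"],s["grip_force"],s["contact_force"],s["time"])
for pv in (piv,np.array([.541,-.1])):
    d=R.from_euler("z",-yaw).apply(np.r_[s["tool_pos"][:2]-pv,0]); print("reader xy",d,np.hypot(*d[:2]),np.arctan2(-d[1],-d[0]))
c=robot.read_camera("scene"); cv2.imwrite("pics/s1.png",cv2.resize(c["image"][100:250,140:340,::-1],None,fx=4,fy=4,interpolation=cv2.INTER_CUBIC))
```

```text
[ 0.50195765 -0.16081488  0.04750407] [-3.14073942e+00 -1.60814131e-04  1.02000112e+00] 0.013733338798090616 10.000323057174683 [-1.10283946  3.18844155 -0.05594895] 5.75
reader xy [-0.04900543 -0.05342048  0.        ] 0.07249330812915579 0.8284763128868224
reader xy [-0.05065632 -0.0515431   0.        ] 0.07226862737516558 0.7940748797371882
```

View pics/s1.png

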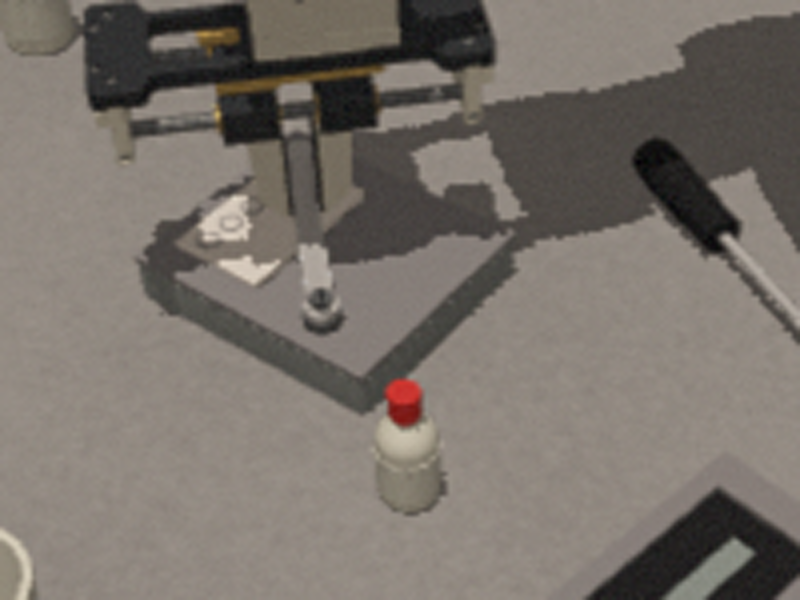

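The clip's free end, in the gripper at crop (300,230), is over the plate about 11 mm inside its edge, and the plate is in place. Hold over 2 s, then swing back.

Request:
move_arm([
  [0, 0, 0, 0, 0, 0],
  [0, 0, 0, 0, 0, 0],
  [0, 0, 0, 0, 0, 0],
  [0, 0, 0, 0, 0, 0],
  [0, 0, 0, 0, 0, 0],
  [0, 0, 0, 0, 0, 0],
  [0, 0, 0, 0, 0, 0],
  [0, 0, 0, 0, 0, 0],
  [0, 0, 0, 0, 0, 0],
  [0, 0, 0, 0, 0, 0],
  [0, 0, 0, 0, 0, 0],
  [0, 0, 0, 0, 0, 0],
])

```text
time: 7.3
tool_pos: [0.5023, -0.1612, 0.0477]
tool_rot: [3.141, -0.0, 1.021]
contact_force: [1.5, 4.7, -3.2]
opening: 0.0135
grip_force: 10.0
```

Request:
move_arm([
  [0, 0, 0, 0, 0, 0],
  [0, 0, 0, 0, 0, 0],
  [0, 0, 0, 0, 0, 0],
  [0, 0, 0, 0, 0, 0],
  [0, 0, 0, 0, 0, 0],
  [0, 0, 0, 0, 0, 0],
  [0, 0, 0, 0, 0, 0],
  [0, 0, 0, 0, 0, 0],
  [0, 0, 0, 0, 0, 0],
  [0, 0, 0, 0, 0, 0],
])

```text
time: 8.55
tool_pos: [0.5023, -0.1612, 0.0477]
tool_rot: [3.141, -0.0, 1.021]
contact_force: [1.3, 4.9, -4.5]
opening: 0.0135
grip_force: 10.0
```

Request:
move_arm([
  [0.001, -0.036, 0, 0, 0, 0.016],
  [0.004, -0.073, 0, 0, 0, 0.032],
  [0.009, -0.109, 0, 0, 0, 0.048],
  [0.015, -0.145, 0, 0, 0, 0.064],
  [0.023, -0.181, 0, 0, 0, 0.08],
  [0.034, -0.216, 0, 0, 0, 0.095],
  [0.046, -0.25, 0, 0, 0, 0.111],
  [0.06, -0.284, 0, 0, 0, 0.127],
  [0.06, -0.284, 0, 0, 0, 0.127],
])

```text
time: 9.68
tool_pos: [0.4816, -0.1418, 0.0479]
tool_rot: [3.14, -0.0, 0.623]
contact_force: [0.7, 1.1, -3.8]
opening: 0.0134
grip_force: 10.0
```

Request:
move_arm([
  [0.001, -0.036, 0, 0, 0, 0.016],
  [0.004, -0.073, 0, 0, 0, 0.032],
  [0.009, -0.109, 0, 0, 0, 0.048],
  [0.015, -0.145, 0, 0, 0, 0.064],
  [0.023, -0.181, 0, 0, 0, 0.08],
  [0.034, -0.216, 0, 0, 0, 0.095],
  [0.046, -0.25, 0, 0, 0, 0.111],
  [0.06, -0.284, 0, 0, 0, 0.127],
  [0.075, -0.318, 0, 0, 0, 0.143],
  [0.075, -0.318, 0, 0, 0, 0.143],
  [0.075, -0.318, 0, 0, 0, 0.143],
])

```text
time: 11.05
tool_pos: [0.4692, -0.1117, 0.0479]
tool_rot: [3.141, -0.001, 0.174]
contact_force: [1.4, -0.9, -3.6]
opening: 0.0135
grip_force: 10.0
```

Request:
move_arm([
  [0, 0, 0, 0, 0, 0],
  [0, 0, 0, 0, 0, 0],
  [0, 0, 0, 0, 0, 0],
  [0, 0, 0, 0, 0, 0],
  [0, 0, 0, 0, 0, 0],
  [0, 0, 0, 0, 0, 0],
], fingers=0)

```text
time: 11.8
tool_pos: [0.4687, -0.1111, 0.0477]
tool_rot: [3.141, -0.0, 0.173]
contact_force: [0.5, -0.0, 0.3]
opening: 0.0458
grip_force: 0.0
```

Request:
move_arm([
  [0, 0, -0.15, 0, 0, 0],
  [0, 0, -0.4, 0, 0, 0],
  [0, 0, -0.7, 0, 0, 0],
  [0, 0, -1, 0, 0, 0],
  [0, 0, -1, 0, 0, 0],
])

```text
time: 12.42
tool_pos: [0.47, -0.1116, 0.1497]
tool_rot: [3.139, -0.004, 0.173]
contact_force: [-0.4, 0.0, 0.1]
opening: 0.0461
grip_force: 0.0
```

Request:
move_arm([
  [-0.5, 0, -0.3, 0, 0, 0],
  [-1, 0, -0.6, 0, 0, 0],
  [-1, 0, -0.6, 0, 0, 0],
  [-1, 0, -0.6, 0, 0, 0],
])

```text
time: 12.92
tool_pos: [0.3703, -0.1283, 0.2071]
tool_rot: [-3.141, 0.0, 0.172]
contact_force: [-0.7, 0.1, -0.4]
opening: 0.0457
grip_force: 0.0
```

Run:
```python
from h import *
from cell import robot
s=robot.observe(); print(s["tool_pos"],s["contact_force"],s["opening"],s["time"])
a=robot.read_camera("wrist")["image"]; b=robot.read_camera("scene")["image"][100:250,140:340]
b=cv2.resize(b,(288,216)); b=np.vstack([b,np.zeros((168,288,3),np.uint8)])
cv2.imwrite("pics/end.png",np.hstack([a,b])[:,:,::-1])
```

```text
[ 0.37034947 -0.12827768  0.20711366] [-0.67377132  0.12341432 -0.43080156] 0.045700219999311044 12.925
```

View pics/end.png

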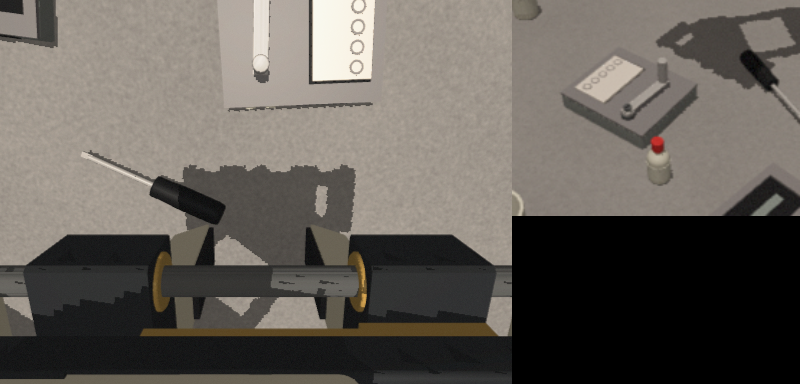

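The post at (261,63) is clear of the plate edge at column 310 by about 36 mm. The plate lies in its recess and the robot touches nothing, so I hand it in.

```bash
python3 -c "
from cell import robot
print(robot.hand_in())"
```

```text
the job is handed in; nothing more can be done
None
```

The job is done and handed in: the loaded reader's clip was swung about 11 mm onto the plate's edge, held there for over two seconds, then swung clear by about 36 mm and released, with the plate still in its recess and the empty reader's clip left alone.

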